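# Draw the turner out of the half-covered utensil box and hold it up

### The arm

A 6-joint arm with a two-finger parallel gripper is mounted at the origin on a cart in front of the work surface, level with it; the furniture and walls round the work are solid. World frame = base frame: x ahead of the robot, y to its left, z up, the work surface at z = 0. Lengths are in mm, angles in degrees, forces in N, time in s.
With the tool pointing down it reaches from about 300 to 850 mm from the base axis. Payload 4.2 kg.
Tool frame: the origin (TCP) lies at the very end of the fingers, on their centre line; the grasp point (between the pads) lies 19 mm behind it (env.tcp_to_grasp is the distance from the TCP to the grasp point, in mm); z points along the fingers, y is the line along which they close (so a half turn about z gives the same grasp; the last joint's range is limited). The gripper opens to 91 mm and grips with 3 to 60 N. Pads are 32 mm wide; open, the fingers measure 118 mm over their backs; the gripper's body (76 mm by 178 mm) begins 60 mm behind the grasp point.
Start: joints at [63.598, 18.312, 89.639, -0, 72.044, -1.146], TCP at [245.337, 520.053, 191.176] pointing down, gripper open.
Joint ranges: [-177.97, 177.97], [-48.28, 115.42], [12.27, 149.76], [-77.06, 257.06], [2.81, 150.46], [-146.56, 146.56]. Speed limits (degrees/s): [147.25, 147.25, 180, 180, 180, 180].

### API

Orientations are given as [roll, pitch, yaw] about the fixed x, y, z axes, in that order (R = Rz(yaw) Ry(pitch) Rx(roll)).
In Python, from workcell import env gives the robot as it stands.
- The arm moves only by the tool move_arm, never from a script. Its argument "plan" is a list of rows, each a list of 3 entries, a list of its own where there are three numbers: the shift along the world's x, y, z in cm, then the turn about the world's z in degrees, then the closure, from 0 (fully open) to 1 (shut). In form: [[[x, y, z], turn, claw], ...]. A call has 1 to 5 rows; each row shifts and turns the commanded pose from where the row before left it; what a row does not reach is not made up. A row lasts 1/10 s, in which the tool goes at most 50 mm and 8.59 degrees, less where a joint would pass 70% of its speed; a pose out of reach is approached as far as the arm can. A call is refused whole if a number of a shift passes 5 or a number of a turn 8.59, either way. A call with a gripper value outside its range is refused whole. The fingers move at their own pace and stop on an object; "squeeze" is the grip in N (left out, the last holds). Time passes only in rows, so rows that do not move let the fingers close. It gives the time, the measured TCP pose, the force, the opening and the grip force at its end, in the units of the state.
- env.state(): the state, without advancing time (a new reading comes with each control period).
- env.grab_frame(name): name is "scene" or "top" or "wrist"; returns a dict with "frame" (420x560x3 uint8, red, green, blue), "z_map" (420x560 float32, mm along the optical axis (not along the pixel's ray), 0 where there is no reading), "fovy" (degrees; the focal length in pixels is half the picture's height over the tangent of half this angle, whatever the lens; pixels are square), "cx", "cy" (the principal point, pixels), "position" and "orientation" of the camera in the world. Camera axes: x right, y down, z forward; pixel columns grow to the right and rows downward; lengths in mm; the calibration is good to about 2 mm. A picture is of the moment at which its call begins.
- env.job_done(): hands the job in; it is judged then, once.
Trained networks look in a picture, given as the dict that the camera call returned (one of the last four; its "shot" number tells which), for a name from the list of things; names that differ only in an ending like _2 or _b are one class to them, and where a whole thing is asked for, a point or a joint stands for the part that bears it (a point fixed in the world has none). Each returns a list of dicts, best first, with "score" (0 to 1); they miss things now and then, are a little off and sometimes report something else, mostly with a low value. They report only what shows in the picture. A call takes as long as a camera call.
- env.search_frame(picture, label): "point" ([column, row] in pixels, amid what is visible of it).
- env.landmark_of(picture, label): "point" ([column, row] in pixels: a listed point, or the origin of a listed thing).
The state is a dict: "time_s": time; "qpos": joint angles; "qvel": joint speeds; "effort": joint torques, N m; "ee_pos": TCP position; "ee_rot": TCP orientation; "force": force on the tool from outside, world axes, zero at the start; "torque": the same for the moment, N m; "gripper_width": finger opening in mm; "gripper_force": force on a finger pad.
Only numpy, scipy, OpenCV 4.12 (cv2) and the standard library are available. Lean on these libraries where they do the work, as an engineer would, in place of code of your own. Each camera call takes 0.05 s, during which the arm holds its last target. There are 200 camera calls.

### The job

Get the cake turner out of the wooden utensil box: the opening is shorter than the turner and its blade lies under the box's front cover, so raise the handle, draw the turner out slantwise through the opening without forcing it against the box, and bring it clear above. Finish still holding it in the gripper, level and blade flat (right way up, as it lay), still, with all of it at least 8 cm above the box's covers; do not put it down or let go. Leave the mustard pot, the pepper shaker and the sand glass where they stand.

Things in the scene. Friction and masses are not known exactly. Their poses are not given: they have to be found in the camera images.
- utensil_box: Low wooden box fixed, 334 x 104 x 54 mm outside. On a plinth, underside 0 to 46 mm above the worktop. Origin: centre of its underside; x along it, away from the robot; z up. Inside 320 x 90 mm; walls 7 mm, floor 5 mm thick. 5 mm covers (z = 49 to 54 mm): front one (robot's side) reaches in to x = -80 mm, the back one to x = +135 mm; between them it is open over the inner width.
- front_cover_edge (a point): Middle of the front cover's inner edge, at its top: box x = -80 mm, y = 0, z = 54 mm. The blade lies under this cover.
- back_cover_edge (a point): Middle of the back cover's inner edge, at its top: box x = +135 mm, y = 0, z = 54 mm.
- turner: Cake turner, 270 mm long, 0.11 kg, loose, flat on the box's floor along its length, blade towards the robot. Origin: mid-length, level of its underside; x from handle to blade, z up. Wooden handle x = -135 to -15 mm, 18 mm wide, 1 to 20 mm high; thin shank; blade x = 55 to 135 mm, 68 mm wide, 2 mm thick. Centre of mass x = -19 mm. 36 mm free on each side of the handle: enter half open.
- handle_grip (a point): Good place to grip the turner: on the handle near the shank (turner x = -30 mm), on its centre line 10.5 mm above the underside; close the fingers across the handle (turner y).
- blade_tip (a point): Middle of the front edge of the turner's blade (turner x = +135 mm, 1 mm above its underside).
- handle_end (a point): End of the turner's handle (turner x = -135 mm, on its centre line, 10.5 mm above the underside).
- mustard_pot: Stoneware mustard pot with knob lid, 64 mm across, 80 mm high, standing beside the box's front end, right or left; origin under its centre. Bystander.
- pepper_shaker: Tin pepper shaker with domed top, 46 mm across, 82 mm high, standing beside the box's front end, right or left; origin under its centre. Bystander.
- egg_timer: Wooden sand glass, 54 mm across, 110 mm high, standing at the left, in front of the pump; origin under its centre. Bystander.
- pitcher_pump: Fixed hand pump left of the work: body x 0.49 to 0.66, y 0.11 to 0.28 (world, m). Its iron lever slopes down in front, from x 0.55, y 0.20, z 0.59 to x 0.32, y 0.12, z 0. Coming from the left, draw the hand back to about 0.3 m from the base and swing past inside the lever.
- brown_jug: Fixed brown jug at the right, 0.5 m high; it takes up x > 0.55, y < -0.07 (world, m). Overhead, a wide shelf board (underside z = 0.63) reaches forward to x = 0.64 at y = 0.1, to 0.66 at y = 0 and 0.69 at y = -0.1: keep the wrist and forearm under or before it, leaning the hand back towards the robot (fingers down and outward by 15 degrees or more), and raise the turner high only nearer the robot.

How it is judged:
By the outcome, as a careful person would: the job done as asked, in the order asked, and still so for the second after the job is handed in, while the arm keeps its last pose, push and grip.
It also fails if it takes over 56 s, if anything falls off the work surface, if the arm or the gripper's body presses on something with over 40 N, if the wrist force passes 120 N, or if a joint passes its speed limit or range.

## Working session

There is one attempt and no reset: what is moved stays moved. The work goes in short steps, Python scripts to look and compute and a tool call to move; the robot and the scene stay as the last step left them, time stands still between calls to the robot, and variables do not carry over. Pictures are saved under pics/ and viewed, at most 10 in all, crops included, and the job is handed in when it is done.

Besides the shell and the picture viewer there is one more tool, called after "Emit:" as a command line: name --argument value ..., lists and objects as JSON in quotes. move_arm: Moves the arm, as the interface text tells. Its arguments: {"type":"object","properties":{"plan":{"type":"array","items":{"type":"array"}},"squeeze":{"type":"number"}},"required":["plan"]}

```bash
mkdir -p pics; ls
cat > h.py <<'E'
import numpy as np, cv2
from workcell import env
from scipy.spatial.transform import Rotation as R
def K(p):
    f=p["frame"].shape[0]/2/np.tan(np.radians(p["fovy"])/2); return f,p["cx"],p["cy"]
def Rm(p):
    o=np.array(p["orientation"],float)
    if o.shape==(3,3): return o
    return R.from_euler('xyz',o,degrees=True).as_matrix() if o.size==3 else None
def cloud(p):
    f,cx,cy=K(p); z=p["z_map"]; v,u=np.mgrid[:z.shape[0],:z.shape[1]]
    c=np.stack([(u-cx)/f*z,(v-cy)/f*z,z],-1)
    return c@Rm(p).T+np.array(p["position"])
def ray(p,uv,zw):
    f,cx,cy=K(p); d=Rm(p)@np.array([(uv[0]-cx)/f,(uv[1]-cy)/f,1]); o=np.array(p["position"])
    return o+d*(zw-o[2])/d[2]
def save(p,n): cv2.imwrite("pics/"+n,p["frame"][:,:,::-1])
E
python3 - <<'E'
from h import *
np.set_printoptions(precision=1,suppress=True)
print(env.state())
for n in("top","scene"):
    p=env.grab_frame(n); save(p,n+"0.png"); C=cloud(p)
    print(n,p["position"],p["orientation"],p["fovy"])
    for l in("utensil_box","front_cover_edge","back_cover_edge","turner","handle_grip","blade_tip","handle_end","mustard_pot","pepper_shaker","egg_timer"):
        for d in env.landmark_of(p,l)[:2]:
            u,v=map(int,np.round(d["point"])); print(l,round(d["score"],2),u,v,C[min(v,419),min(u,559)] if 0<=u<560 and 0<=v<420 else "")
E
```

```text
pics
{'time_s': 0.0, 'qpos': array([63.6, 18.4, 89.7,  0. , 72. , -1.1]), 'qvel': array([ 0.1, -0. ,  0.1, -0.1,  0.1, -0.1]), 'effort': array([ -0. , -41.2, -23.2,   0.1,   0. ,  -0. ]), 'ee_pos': array([245.1, 519.5, 190.3]), 'ee_rot': array([-179.9,   -0. ,  154.7]), 'force': array([ 0. , -0.7,  0.5]), 'torque': array([-0., -0.,  0.]), 'gripper_force': 0.0, 'gripper_width': 91.33293421376081}
top [ 408.1   11.8 1446.6] [-172.4    1.6  -89.2] 48.024757458550624
utensil_box 0.72 306 200 [628.5 -17.9  62.2]
front_cover_edge 0.69 308 223 [560.3 -24.4  57.9]
back_cover_edge 0.89 296 150 [770.9  13.2  98.8]
turner 0.54 302 206 [611.9  -6.3  51.5]
turner 0.27 298 152 [777.2   7.1  52.4]
handle_grip 0.58 300 198 [636.1  -0.1  51.4]
handle_end 0.56 299 163 [740.4   3.9  63.8]
mustard_pot 0.64 360 244 [ 499.4 -175.9   66.7]
pepper_shaker 0.72 266 260 [449.   96.5  83.9]
egg_timer 0.7 206 277 [398.3 263.9 108.1]
scene [-321.5 -547.5  924.2] [-127.5    1.   -58. ] 46.607613450982335
utensil_box 0.94 298 216 [617.9 -16.2  60.8]
utensil_box 0.26 170 241 [383.9 263.4  17.4]
front_cover_edge 0.78 288 220 [548.2 -25.   98.6]
front_cover_edge 0.49 296 221 [557.2 -44.6  97. ]
back_cover_edge 0.96 319 175 [778.1   3.4 101. ]
back_cover_edge 0.65 297 213 [640.   -0.3  50.1]
turner 0.51 298 218 [613.4 -18.8  57.7]
handle_grip 0.6 306 215 [643.9 -27.8  51.3]
blade_tip 0.24 335 280 [ 484.3 -201.7   20.7]
handle_end 0.54 288 220 [548.2 -25.   98.6]
handle_end 0.52 314 192 [738.3  -2.3  64.6]
mustard_pot 0.87 334 276 [ 483.1 -198.7   34.6]
pepper_shaker 0.7 230 249 [436.   91.9  26.7]
egg_timer 0.84 170 241 [383.9 263.4  17.4]
```

View pics/top0.png

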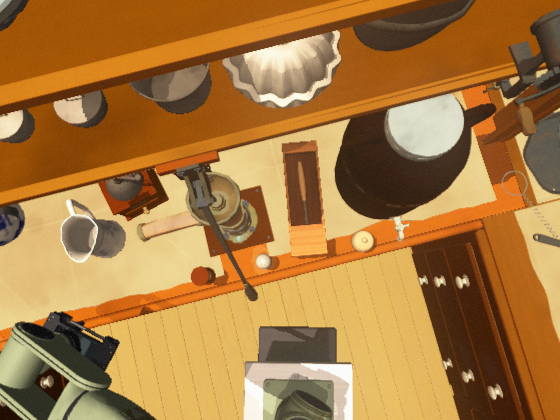

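View pics/scene0.png

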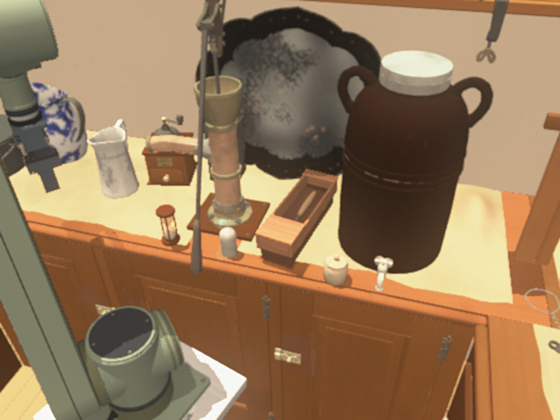

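Run:
```python
from h import *
np.set_printoptions(precision=1,suppress=True)
T=env.grab_frame("top");S=env.grab_frame("scene")
np.savez("c.npz",T=cloud(T),S=cloud(S),Tf=T["frame"],Sf=S["frame"])
for nm,p in(("T",T),("S",S)):
    C=cloud(p); ok=p["z_map"]>0
    x,y,z=C[...,0],C[...,1],C[...,2]
    m=ok&(z>93)&(z<106)&(x>440)&(x<830)&(y>-95)&(y<90)
    # per x slice y-range
    for a in range(470,830,20):
        q=m&(x>a)&(x<a+20)
        if q.sum(): print(nm,a,q.sum(),y[q].min(),y[q].max(),np.median(z[q]))
    fc=m&(x<575); print("front",x[fc].min(),x[fc].max())
    q=ok&(z>52)&(z<85)&(x>560)&(x<770)&(abs(y)<70)
    for a in range(570,770,20):
        r=q&(x>a)&(x<a+20)&(z>58)
        if r.sum()>3: print("in",a,r.sum(),np.median(y[r]),np.percentile(y[r],[5,95]),np.median(z[r]))
    for zl in(120,160,200,250,300,400,450):
        j=ok&(z>zl-20)&(z<zl+20)&(x>450)&(x<720)
        jr=j&(y<-30)&(y>-300); jl=j&(y>0)&(y<300)
        for a in range(450,720,30):
            b=(x>a)&(x<a+30)
            print(nm,zl,a,"R",y[jr&b].max() if (jr&b).any() else None,"L",y[jl&b].min() if (jl&b).any() else None) if ((jr|jl)&b).any() else 0
```

```text
T 470 251 -77.97486658469103 24.746250436788543 99.64769417124194
T 490 257 -75.0721914142175 27.82684675342489 99.6879899542937
T 510 246 -75.1326304816602 30.934675434225444 99.49668103871545
T 530 235 -72.34075802151771 31.203110767456465 99.6650413309626
T 550 52 -69.45323750582119 31.45167550939972 97.56355497272682
T 570 20 -66.57540708760872 34.583243920182234 95.51078772019969
T 590 24 -66.46346346607865 37.66008836341105 96.29221108251511
T 610 22 -63.63533617628222 37.94438914166858 94.97609115195473
T 630 23 -60.66818860400875 41.0557932526969 95.17780550879957
T 650 27 -60.58952625993092 44.26296573864973 95.4957275358388
T 670 19 -57.660661301028185 44.44190807472286 95.80859335553237
T 690 23 -54.6352530464616 47.74387090273533 95.26424891153874
T 710 23 -54.55126472623172 48.044190051142756 95.48563672701903
T 730 24 -51.59743708812384 51.11224347557316 94.60672792433718
T 750 61 -51.48576124672126 54.279961671456974 97.23533500465987
T 770 236 -48.329737634750884 54.58162543271246 99.36023571642852
T 790 85 -45.424608870980286 54.45964407338284 98.84234616719914
front
[... 5952 characters left out ...]
11027 L None
S 400 450 R None L 157.62625429791774
S 400 480 R None L 164.5197431735029
S 400 510 R None L 143.64312420037243
S 400 540 R None L 133.1863754434654
S 400 570 R -189.916630618101 L 132.6009620130434
S 400 600 R -150.38470721261353 L 143.83524197081624
S 400 630 R -130.49739486911437 L 189.64776600161542
S 400 660 R -89.91035701943673 L None
S 400 690 R -117.28298302017333 L None
S 450 450 R None L 161.94145760778667
S 450 480 R None L 165.20450336955082
S 450 540 R None L 189.53866250940075
S 450 570 R None L 187.39112506755987
S 450 600 R -176.1586402446032 L None
S 450 630 R -153.22244044651472 L None
S 450 660 R -85.2115720002123 L None
S 450 690 R -133.34647141793647 L None
```

Emit:
move_arm --plan '[[[-1.9,-4,0],4,0],[[-1.9,-4,0],4,0],[[-1.9,-4,0],4,0.5],[[-1.9,-4,0],4,0.5],[[-1.9,-4,0],4,0.5]]' --squeeze 3

```text
time_s: 1.7
ee_pos: [149.5, 318.4, 191.1]
ee_rot: [180.0, 0.0, 174.9]
force: [-0.6, 0.6, 1.4]
gripper_width: 70.3
gripper_force: 0.0
```

Emit:
move_arm --plan '[[[0,-4,0],3,0.5],[[4,-3,0],3,0.5],[[4,-3,0],3,0.5],[[3.5,-3.5,0],2,0.5],[[3,-4,0],0,0.5]]'

```text
time_s: 2.2
ee_pos: [297.1, 143.9, 191.7]
ee_rot: [179.9, 0.1, -174.2]
force: [0.4, 1.3, -0.4]
gripper_width: 45.5
gripper_force: 0.0
```

Emit:
move_arm --plan '[[[2,-4.5,0],0,0.5],[[1,-4.5,0],0,0.5],[[0.5,-4.5,0],0,0.5],[[0,0,0],0,0.5]]'

```text
time_s: 2.6
ee_pos: [330.8, 5.2, 191.4]
ee_rot: [-179.9, 0.0, -174.8]
force: [-0.2, 0.5, 0.7]
gripper_width: 45.6
gripper_force: 0.0
```

Emit:
move_arm --plan '[[[4.5,-0.4,0],0,0.5],[[4.5,-0.4,0],0,0.5],[[4.5,-0.4,0],0,0.5],[[4.5,-0.4,0],0,0.5],[[4.5,-0.4,0],0,0.5]]'

```text
time_s: 3.1
ee_pos: [557.0, -8.9, 191.1]
ee_rot: [180.0, -0.0, -174.2]
force: [-0.0, 0.7, 0.7]
gripper_width: 45.5
gripper_force: 0.0
```

Run:
```python
from h import *
np.set_printoptions(precision=1,suppress=True)
print(env.state()["ee_pos"],env.state()["qpos"])
p=env.grab_frame("wrist"); save(p,"w1.png"); C=cloud(p); print(p["position"],p["orientation"])
for l in("front_cover_edge","back_cover_edge","handle_grip","handle_end"):
    for d in env.landmark_of(p,l)[:2]:
        zz={"front_cover_edge":100,"back_cover_edge":100}.get(l,61.5)
        print(l,d["score"],d["point"],ray(p,d["point"],zz))
x,y,z=C[...,0],C[...,1],C[...,2]; ok=p["z_map"]>0
for a in range(570,760,15):
    b=ok&(x>a)&(x<a+15)
    r=b&(z>62)&(z<78)&(y>-45)&(y<25)
    e=b&(z>92)&(z<106)&(abs(y+10)<75)
    if r.sum()>5: print(a,"h",r.sum(),np.percentile(y[r],[2,50,98]),np.median(z[r]),"rim",np.percentile(y[e],[1,99]) if e.any() else "")
```

```text
[557.   -8.9 191.1] [ -2.1  16.7  92.    0.   71.3 -97.9]
[485.4 -16.4 384.6] [165.3  -0.1  95.7]
front_cover_edge 0.87 [267.0, 199.3] [553.4 -21.1 100. ]
handle_grip 0.75 [270.4, 259.4] [623.8 -12.8  61.5]
handle_grip 0.67 [270.1, 274.9] [640.7 -11.5  61.5]
615 h 43 [-17.7 -11.9  -7.7] 64.47131626117772 rim [31.7 35.8]
630 h 83 [-17.5 -12.2  -6.1] 64.60620429707024 rim 
660 h 39 [-12.8  -5.5   0.1] 67.37272129812015 rim [36.2 44.1]
675 h 217 [-14.2  -5.6   2.6] 66.95751883262568 rim [37.9 44.5]
690 h 186 [-11.8  -3.7   4.1] 66.76143834165083 rim 
705 h 58 [-9.7 -3.1  5. ] 65.7749963166502 rim
```

View pics/w1.png

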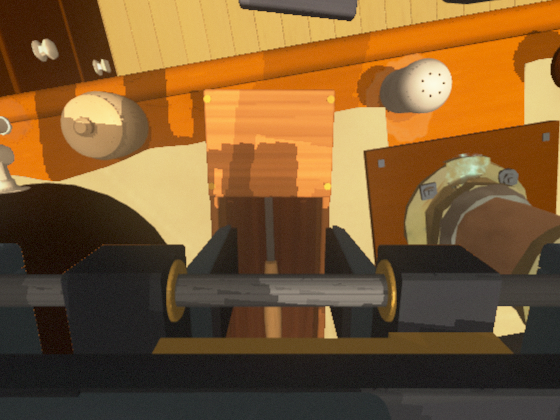

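Emit:
move_arm --plan '[[[4.2,-0.2,0],1,0.5],[[4.2,-0.1,0],0,0.5],[[0,0,-3],0,0.5],[[0,0,-3],0,0.5],[[0,0,0],0,0.5]]'

```text
time_s: 3.85
ee_pos: [635.0, -12.2, 127.5]
ee_rot: [179.9, -0.5, -173.2]
force: [-0.1, 0.7, -1.1]
gripper_width: 45.6
gripper_force: 0.0
```

Run:
```python
from h import *
np.set_printoptions(precision=1,suppress=True)
s=env.state();print(s["ee_pos"],s["ee_rot"],s["force"],s["qpos"])
p=env.grab_frame("wrist"); save(p,"w2.png")
for l in("handle_grip",):
    for d in env.landmark_of(p,l)[:2]: print(d["score"],d["point"],ray(p,d["point"],61.5))
p=env.grab_frame("scene"); save(p,"s2.png")
```

```text
[635.  -12.2 127.5] [ 179.9   -0.5 -173.2] [-0.1  0.7 -1.1] [ -2.1  26.4  86.3   0.   67.8 -98.9]
0.76 [282.5, 218.4] [638.7 -10.5  61.5]
```

View pics/s2.png

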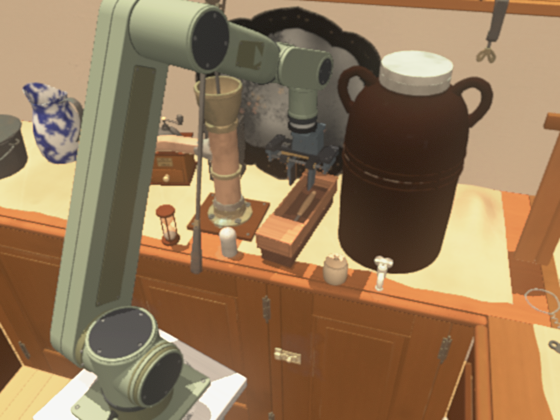

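Emit:
move_arm --plan '[[[0,0,0],0,0.5],[[0,0,0],0,0.5]]'

```text
time_s: 4.2
ee_pos: [640.0, -12.9, 133.2]
ee_rot: [-180.0, 0.2, -173.3]
force: [-0.2, -0.0, -1.2]
gripper_width: 45.6
gripper_force: 0.0
```

Run:
```python
from h import *
np.set_printoptions(precision=2,suppress=True)
s=env.state();print(s)
C=np.load("c.npz")["T"]; x,y,z=C[...,0],C[...,1],C[...,2]
for zl in range(480,900,30):
    m=(abs(y)<120)&(x>500)&(z>zl)&(z<zl+30)&(x<900)
    if m.sum(): print(zl,m.sum(),x[m].min(),y[m].min(),y[m].max())
```

```text
{'time_s': 4.2, 'qpos': array([ -2.19,  26.24,  85.75,   0.01,  67.82, -98.94]), 'qvel': array([ 0.01,  0.56,  0.23,  0.11, -0.21, -0.01]), 'effort': array([  0.04, -47.77, -22.46,  -0.04,   0.06,   0.  ]), 'ee_pos': array([640.  , -12.89, 133.16]), 'ee_rot': array([-179.98,    0.19, -173.25]), 'force': array([-0.21, -0.01, -1.18]), 'torque': array([0.06, 0.03, 0.05]), 'gripper_force': 0.0, 'gripper_width': 45.634009551868644}
480 127 675.1963186716014 -119.90203148540179 -91.84247886574605
630 6485 631.7145525774994 -119.89447087069279 119.98362620546983
660 1949 691.4362019661738 -119.13772343805293 119.6223872510335
690 1641 706.9681423530719 -119.9314324071003 119.77028359511708
720 2576 717.5650684137208 -119.91330816206302 102.11707614202953
750 170 784.9025532248368 -119.9993302214039 -74.76852059331442
```

Emit:
move_arm --plan '[[[0,0.1,-2],0,0.5],[[0,0,-2],0,0.5],[[0,0,-1.5],0,0.5],[[0,0,-1],0,0.5],[[0,0,0],0,0.5]]'

```text
time_s: 4.7
ee_pos: [638.7, -11.9, 65.4]
ee_rot: [180.0, -0.1, -173.3]
force: [0.1, 0.2, -0.4]
gripper_width: 45.8
gripper_force: 0.0
```

Emit:
move_arm --plan '[[[0,0,-0.5],0,0.5],[[0,0,-0.5],0,0.5],[[0,0,-0.2],0,0.5],[[0,0,0],0,0.5],[[0,0,0],0,0.5]]'

```text
time_s: 5.2
ee_pos: [639.5, -12.0, 54.4]
ee_rot: [180.0, 0.0, -173.3]
force: [-0.3, -0.2, 0.6]
gripper_width: 45.9
gripper_force: 0.0
```

Emit:
move_arm --plan '[[[0,0,0],0,0.75],[[0,0,0],0,0.9],[[0,0,0],0,1],[[0,0,0],0,1],[[0,0,0],0,1]]' --squeeze 3

```text
time_s: 5.7
ee_pos: [639.3, -12.0, 54.2]
ee_rot: [180.0, 0.0, -173.3]
force: [-0.7, -1.3, 0.1]
gripper_width: 8.3
gripper_force: 0.0
```

Emit:
move_arm --plan '[[[0,0,0],0,1],[[0,0,0],0,1],[[0,0,0],0,1]]'

```text
time_s: 6.0
ee_pos: [639.4, -12.0, 54.2]
ee_rot: [180.0, 0.0, -173.3]
force: [0.2, -0.5, -0.1]
gripper_width: 0.3
gripper_force: 0.0
```

Run:
```python
from h import *
np.set_printoptions(precision=1,suppress=True)
p=env.grab_frame("wrist"); save(p,"w3.png"); q=env.grab_frame("scene")
cv2.imwrite("pics/s3.png",cv2.resize(q["frame"][120:290,200:400,::-1],None,fx=3.5,fy=3.5,interpolation=cv2.INTER_CUBIC))
for k in(p,q):
  for l in("turner","handle_grip","handle_end"):
    for d in env.landmark_of(k,l)[:2]: print(l,d["score"],d["point"],ray(k,d["point"],61.5))
```

```text
turner 0.95 [279.6, 195.1] [609.2 -16.4  61.5]
handle_grip 0.94 [284.6, 247.4] [639.3 -10.   61.5]
turner 0.63 [297.5, 219.3] [603.5 -22.9  61.5]
handle_grip 0.52 [302.2, 211.2] [642.3 -16.   61.5]
handle_end 0.49 [314.7, 193.8] [735.   -6.5  61.5]
```

View pics/w3.png

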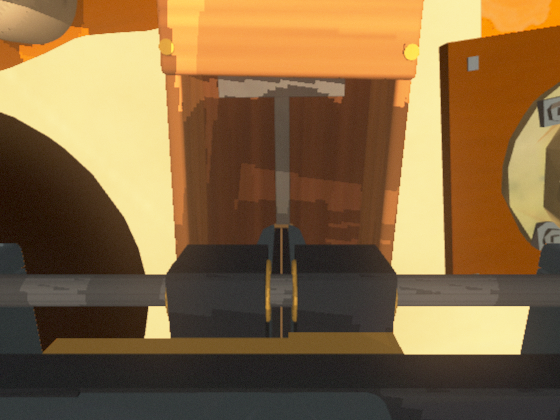

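View pics/s3.png

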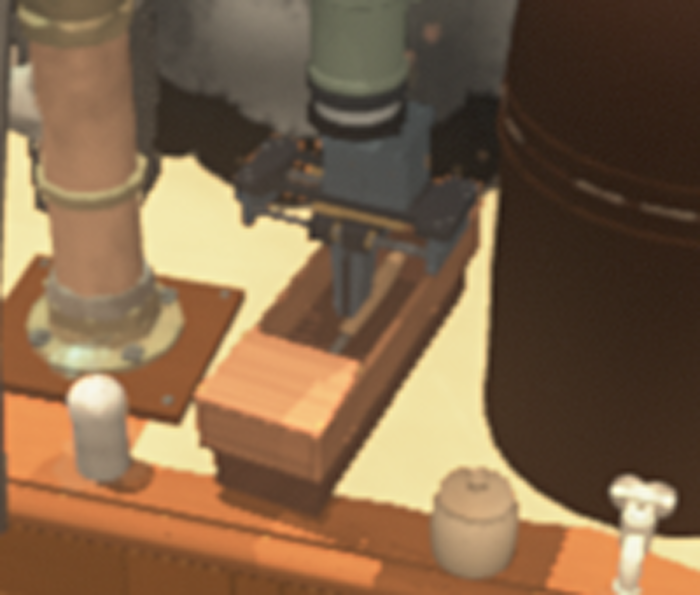

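Run:
```python
from h import *
np.set_printoptions(precision=0,suppress=True,linewidth=200)
q=env.grab_frame("scene"); C=cloud(q)
for v in range(192,222,2):
    print(v,[tuple(C[v,u].round().astype(int).tolist()) for u in range(294,314,2)])
```

```text
192 [(683, 35, 85), (618, -9, 141), (623, -12, 140), (636, -11, 131), (624, -25, 144), (607, -40, 160), (647, -24, 130), (744, 21, 52), (748, 17, 51), (737, 4, 63)]
194 [(685, 36, 76), (623, -6, 131), (620, -14, 136), (624, -18, 135), (625, -24, 137), (628, -28, 136), (646, -25, 123), (740, 19, 48), (721, 2, 67), (727, -2, 64)]
196 [(691, 39, 64), (617, -10, 129), (624, -12, 125), (627, -16, 125), (617, -28, 136), (629, -28, 129), (645, -26, 117), (713, 4, 63), (710, -4, 68), (717, -7, 65)]
198 [(686, 37, 61), (621, -7, 119), (623, -13, 120), (622, -19, 123), (624, -24, 123), (632, -27, 119), (648, -24, 108), (696, -5, 70), (700, -10, 70), (709, -12, 65)]
200 [(687, 37, 52), (620, -8, 113), (625, -11, 111), (625, -18, 114), (625, -24, 116), (637, -24, 108), (650, -23, 99), (685, -11, 72), (697, -11, 65), (705, -14, 60)]
202 [(681, 34, 50), (624, -6, 102), (622, -14, 107), (622, -20, 109), (622, -26, 112), (636, -25, 102), (650, -23, 92), (685, -11, 65), (691, -14, 62), (709, -12, 50)]
204 [(674, 29, 49), (622, -7, 97), (627, -11, 95), (622, -20, 102), (628, -23, 100), (637, -24, 94),
[... 664 characters left out ...]
(657, -27, 53), (660, -32, 53), (615, -62, 95)]
214 [(632, 5, 50), (633, -1, 52), (630, -9, 57), (628, -17, 62), (646, -13, 47), (642, -22, 54), (645, -27, 54), (649, -31, 53), (655, -35, 50), (608, -66, 95)]
216 [(621, -2, 53), (626, -5, 51), (617, -17, 61), (628, -17, 54), (636, -19, 49), (636, -26, 52), (641, -30, 50), (645, -34, 49), (597, -65, 95), (606, -67, 90)]
218 [(613, -6, 53), (610, -14, 58), (613, -19, 58), (622, -21, 53), (628, -24, 50), (629, -30, 51), (632, -34, 51), (587, -65, 95), (590, -69, 94), (604, -68, 84)]
220 [(599, -14, 59), (600, -20, 60), (612, -20, 52), (618, -23, 49), (617, -30, 52), (619, -35, 54), (579, -63, 93), (577, -70, 97), (590, -69, 88), (607, -67, 75)]
```

Emit:
move_arm --plan '[[[0,0,0],0,0.5],[[0,0,0],0,0.5],[[0,0,0],0,0.5],[[0,0,0],0,0.5]]'

```text
time_s: 6.85
ee_pos: [639.3, -12.0, 54.2]
ee_rot: [180.0, -0.0, -173.3]
force: [0.4, -0.4, -0.6]
gripper_width: 29.9
gripper_force: 0.0
```

Run:
```python
from h import *
np.set_printoptions(precision=1,suppress=True,linewidth=200)
s=env.state(); print(s["ee_pos"],s["gripper_width"],s["qpos"])
for n in("scene","top","wrist"):
    q=env.grab_frame(n); C=cloud(q); x,y,z=C[...,0],C[...,1],C[...,2]; ok=q["z_map"]>0
    m=ok&(x>612)&(x<665)&(y>-60)&(y<45)&(z>56)&(z<150)
    for a in range(-60,45,6):
        r=m&(y>a)&(y<=a+6)
        if r.sum()>3: print(n,a,r.sum(),np.percentile(z[r],[3,15,50,97]),np.median(x[r]))
```

```text
[639.3 -12.   54.2] 29.901005812637234 [ -2.1  30.1  91.4   0.   58.5 -98.9]
scene -60 7 [93.4 93.7 95.1 96.1] 649.0711569809885
scene -48 11 [116.8 120.4 129.8 143.5] 625.138090934837
scene -42 79 [ 84.4  90.7 110.2 141. ] 632.2043260271721
scene -36 32 [ 82.3  89.1 111.8 141.4] 624.9055141798962
scene -30 5 [ 90.8  97.1 105.7 123.7] 627.3784254969505
scene -24 5 [60.  60.8 63.7 66.7] 636.9452433492966
scene -18 22 [57.8 59.4 62.7 70.7] 633.4335058760583
scene -12 19 [56.3 57.4 66.4 70.7] 637.0995283676689
scene -6 28 [ 65.2  81.5  97.9 130.9] 626.5152138083175
scene 0 110 [ 81.2  90.2 114.6 145.9] 630.4956784532301
scene 6 29 [ 86.2  98.5 123.6 147.5] 619.7226047490776
scene 24 7 [58.2 63.5 68.  95. ] 617.2932458865093
scene 30 84 [58.1 64.2 78.8 97.2] 635.7401042639608
scene 36 12 [69.  86.5 93.2 95.4] 645.7912853872901
top -18 6 [57.5 58.  59.3 60.3] 616.9584720959103
top 30 7 [57.4 58.9 89.4 94.3] 638.4590094652427
wrist -60 1080 [57.3 62.3 76.4 94. ] 624.904148362124
wrist -48 164 [ 98.2 106.7 119.8 132.4] 624.2931752482218
wrist -42 735 [ 82.   92.7 114.6 134.1] 623.8406104624243
wrist -36 1445 [ 80.2  92.9 127.3 148. ] 635.989591187477
wrist -30 112 [104.  110.  118.7 131. ] 653.0099745103682
wrist -24 31 [57.1 57.3 59.7 61.4] 629.1907326878894
wrist -18 772 [56.9 57.7 63.3 66.6] 632.5041586775344
wrist -12 612 [57.  58.2 65.2 67.2] 635.9242366741798
wrist -6 168 [59.3 60.5 63.2 66.2] 646.6064252950823
wrist 0 480 [ 78.2  87.2 105.1 130. ] 622.2722642581479
wrist 6 1683 [ 81.6  97.8 126.7 147.3] 629.2968530683705
wrist 12 291 [ 89.8 101.9 118.8 133.5] 617.6803756535123
wrist 30 708 [56.9 60.5 76.2 94.2] 618.3585289235884
wrist 36 69 [92.7 93.1 93.7 94.6] 615.734093941523
```

Run:
```python
from h import *
np.set_printoptions(precision=1,suppress=True,linewidth=200)
print(env.tcp_to_grasp,[a for a in dir(env) if a[0]!="_"])
q=env.grab_frame("scene"); C=cloud(q); x,y,z=C[...,0],C[...,1],C[...,2]
m=(x>570)&(x<690)&(y>-110)&(y<95)&(z>105)&(z<330)
for a in range(105,330,10):
    r=m&(z>a)&(z<=a+10)
    if r.sum()>3: print(a,r.sum(),"y",np.percentile(y[r],[2,98]),"x",np.percentile(x[r],[2,98]))
```

```text
18.8 ['Unreachable', 'grab_frame', 'job_done', 'landmark_of', 'search_frame', 'state', 'tcp_to_grasp']
105 42 y [-48.2  13. ] x [617.  660.7]
115 49 y [-49.2  16.5] x [616.9 647.4]
125 52 y [-49.9  18. ] x [618.2 649.3]
135 31 y [-50.   16.7] x [616.9 644. ]
145 18 y [-60.2  16.5] x [617.5 648. ]
155 69 y [-97.9  61.3] x [593.3 679.4]
165 205 y [-97.5  59.8] x [593.5 662.8]
175 207 y [-101.3   61.8] x [592.4 661.5]
185 185 y [-104.6   64.6] x [591.8 665.6]
195 576 y [-103.1   73.1] x [594. 680.]
205 99 y [-66.   -0.7] x [610.5 664. ]
215 100 y [-65.9  -0. ] x [609.8 665.8]
225 102 y [-65.7  -2.2] x [614.1 656.8]
235 38 y [-65.7  -3.5] x [614.2 662.2]
245 101 y [-67.4  -6.7] x [600.3 677.9]
255 204 y [-65.1   8.2] x [599.8 678.2]
265 137 y [-50.1  16.4] x [601.8 655.3]
275 56 y [-47.9   6.1] x [603.3 638.4]
285 107 y [-49.7  15. ] x [600.8 648.1]
295 81 y [-50.6  10.7] x [602.7 647.8]
305 113 y [-49.8  11.5] x [600.9 648. ]
315 93 y [-49.8  11.5] x [603.  649.5]
325 47 y [-48.6   6.2] x [602.5 654.4]
```

Emit:
move_arm --plan '[[[0,0.2,0],0,0.5],[[0,0,-0.5],0,0.5],[[0,0,-0.7],0,0.5],[[0,0,-0.6],0,0.5],[[0,0,0],0,0.5]]'

```text
time_s: 7.55
ee_pos: [638.3, -9.9, 34.6]
ee_rot: [180.0, -0.2, -173.3]
force: [-0.9, -0.0, -0.5]
gripper_width: 45.4
gripper_force: 0.0
```

Run:
```python
from h import *
np.set_printoptions(precision=1,suppress=True,linewidth=200)
s=env.state(); print(s["ee_pos"],s["gripper_width"],s["force"])
for n in("scene","wrist"):
    q=env.grab_frame(n); C=cloud(q); x,y,z=C[...,0],C[...,1],C[...,2]; ok=q["z_map"]>0
    m=ok&(x>612)&(x<665)&(y>-70)&(y<55)&(z>47)&(z<150)
    for a in range(-60,45,6):
        r=m&(y>a)&(y<=a+6)
        if r.sum()>3: print(n,a,r.sum(),np.percentile(z[r],[3,15,50,97]),np.median(x[r]))
    b=ok&(x>570)&(x<690)&(y>-110)&(y<-55)&(z>104)&(z<200); print("body bottom",np.percentile(z[b],[1,3,10]))
```

```text
[638.3  -9.9  34.6] 45.40499901651035 [-0.9 -0.  -0.5]
scene -60 20 [ 92.2  93.1 115.3 147.8] 645.949318639455
scene -54 13 [ 85.6  95.7 110.3 126. ] 628.2605317859052
scene -48 72 [ 66.   75.9  92.  121.3] 632.4650056200555
scene -42 34 [ 52.4  62.1  86.4 120.9] 624.1761677726438
scene -36 18 [ 48.9  49.8  52.9 109.3] 626.8155916954278
scene -30 15 [47.8 49.1 51.  53.7] 629.3327742596225
scene -24 31 [49.2 50.1 52.4 66.2] 630.3350784995973
scene -18 43 [48.6 51.  64.7 70.2] 640.7033338828141
scene -12 15 [52.9 56.8 65.9 68.7] 637.5351856685866
scene -6 17 [48.2 49.1 53.5 66.6] 629.4532303744138
scene 0 13 [47.7 49.1 50.9 53.3] 633.1409312155183
scene 6 98 [ 48.8  50.8  77.7 113.7] 629.9219246054236
scene 12 109 [ 49.1  54.7  99.9 143.6] 627.511869378405
scene 18 24 [ 48.1  50.4  94.5 127.1] 617.8909638315936
scene 24 16 [50.  50.7 53.  90. ] 619.254062815329
scene 30 57 [51.4 56.6 74.2 96.2] 624.6296786995247
scene 36 6 [93.4 93.8 94.4 95.2] 635.0362328995387
body bottom [137.3 141.8 148.1]
wrist -60 1651 [48.9 49.7 65.7 93.5] 622.310154079904
wrist -54 507 [48.6 49.  49.6 50.9] 624.1772353346549
wrist -48 755 [ 48.7  49.3  77.  114.7] 624.0094270891132
wrist -42 1988 [ 49.1  50.9 112.5 148.2] 624.6905894962633
wrist -36 1847 [ 48.8  49.5  78.5 114.7] 636.4174687193422
wrist -30 793 [48.5 49.  49.7 50.8] 632.0892055155211
wrist -24 777 [48.6 49.1 49.7 58.8] 631.4050241552184
wrist -18 798 [56.5 57.4 62.2 66.3] 628.2581829518817
wrist -12 812 [49.  49.8 63.3 67.9] 629.0300306735851
wrist -6 747 [48.6 49.1 49.9 66.7] 630.957712576826
wrist 0 713 [48.6 49.1 49.7 50.9] 630.5138979826551
wrist 6 1269 [ 48.7  49.3  50.4 108.2] 624.6179235067809
wrist 12 2703 [ 49.2  67.2 112.2 147.1] 622.9469509661748
wrist 18 491 [ 48.8  49.5  89.8 114.6] 616.6990409078115
wrist 24 270 [48.6 49.1 49.7 50.9] 618.8249334853309
wrist 30 782 [49.  50.1 63.8 87.2] 620.4021491617391
body bottom [137.5 138.6 141.6]
```

Emit:
move_arm --plan '[[[0.2,0.2,-0.3],0,0.5],[[0,0,-0.1],0,0.5],[[0,0,0],0,0.8],[[0,0,0],0,1],[[0,0,0],0,1]]'

```text
time_s: 8.15
ee_pos: [641.4, -8.0, 32.3]
ee_rot: [180.0, 0.0, -173.3]
force: [-0.1, 0.4, 0.1]
gripper_width: 24.6
gripper_force: 0.0
```

Emit:
move_arm --plan '[[[0,0,0],0,1],[[0,0,0],0,1],[[0,0,0],0,1],[[0,0,0],0,1]]'

```text
time_s: 8.55
ee_pos: [641.5, -8.1, 32.3]
ee_rot: [-180.0, 0.0, -173.3]
force: [0.4, -1.1, 1.0]
gripper_width: 15.4
gripper_force: 3.0
```

Emit:
move_arm --plan '[[[0,0,0.4],0,1],[[0,0,0.8],0,1],[[0,0,0.8],0,1],[[0,0,0.5],0,1],[[0,0,0],0,1]]'

```text
time_s: 9.05
ee_pos: [642.1, -7.9, 58.5]
ee_rot: [-180.0, 0.1, -173.3]
force: [-0.3, 0.2, -1.8]
gripper_width: 15.6
gripper_force: 3.0
```

```bash
cat >> h.py <<'E'
def tilt():
    "turner profile: median z,y of points along its axis (world x bins), scene+wrist"
    s=env.state(); print("ee",s["ee_pos"].round(1),"F",s["force"].round(1),"w",round(s["gripper_width"],1),"g",round(s["gripper_force"],1))
    for n in("scene","wrist"):
        q=env.grab_frame(n); C=cloud(q); x,y,z=C[...,0],C[...,1],C[...,2]; ok=q["z_map"]>0
        cx,cy,cz=s["ee_pos"]; yc=cy-3+(x-cx)*0.115
        out=[]
        for a in range(-200,140,12):
            r=ok&(x>cx+a)&(x<=cx+a+12)&(abs(y-yc)<(7 if a>-20 else 4))&(z>cz-45)&(z<cz+85)
            if r.sum()>3 and not(-22<a<14): out.append((a+6,int(np.percentile(z[r],80).round()),int(r.sum())))
        print(n,out)
E
python3 -c "
from h import *
tilt()"
```

```text
ee [642.1  -7.9  58.5] F [-0.3  0.2 -1.8] w 15.6 g 3.0
scene [(-182, 96, 14), (-170, 93, 50), (-158, 101, 18), (-146, 102, 9), (-134, 101, 8), (-122, 101, 9), (-110, 101, 6), (-98, 100, 9), (-50, 77, 8), (-38, 78, 12), (-26, 80, 18), (22, 53, 10), (34, 52, 5), (46, 52, 9), (58, 98, 15), (70, 55, 9), (82, 53, 15), (94, 94, 15), (106, 53, 10), (118, 53, 7), (130, 50, 5), (142, 51, 4)]
wrist [(-122, 99, 7), (-110, 99, 665), (-98, 99, 722), (-86, 96, 464), (-74, 71, 358), (-62, 73, 340), (-50, 75, 331), (-38, 76, 321), (-26, 78, 314), (22, 96, 359), (34, 97, 429), (46, 91, 6)]
```

Emit:
move_arm --plan '[[[0,0,0.6],0,1],[[0,0,0.8],0,1],[[0,0,0.6],0,1],[[0,0,0.2],0,1],[[0,0,0],0,1]]'

```text
time_s: 9.65
ee_pos: [641.7, -8.0, 79.8]
ee_rot: [-180.0, 0.1, -173.3]
force: [0.3, -0.3, -1.5]
gripper_width: 15.3
gripper_force: 3.0
```

```bash
python3 -c "
from h import *
tilt()
q=env.grab_frame('scene')
cv2.imwrite('pics/s4.png',cv2.resize(q['frame'][120:290,200:400,::-1],None,fx=3.5,fy=3.5,interpolation=cv2.INTER_CUBIC))
for l in ('handle_end','handle_grip','blade_tip'): print(l,[(d['score'],d['point']) for d in env.landmark_of(q,l)])"
```

```text
ee [641.7  -8.   79.8] F [ 0.3 -0.3 -1.5] w 15.3 g 3.0
scene [(-182, 94, 12), (-170, 99, 38), (-158, 101, 10), (-146, 101, 10), (-134, 102, 10), (-122, 101, 11), (-110, 103, 12), (-98, 102, 8), (-62, 87, 9), (-50, 90, 12), (-38, 94, 11), (-26, 94, 15), (22, 53, 11), (34, 52, 10), (46, 53, 15), (58, 123, 15), (70, 54, 12), (82, 53, 14), (94, 53, 12), (106, 53, 12), (118, 53, 12), (130, 100, 18), (142, 54, 10)]
wrist [(-122, 99, 263), (-110, 99, 486), (-98, 99, 505), (-86, 80, 412), (-74, 82, 307), (-62, 85, 297), (-50, 88, 302), (-38, 92, 292), (-26, 95, 289), (22, 119, 417), (34, 121, 377)]
handle_end []
handle_grip [(0.42, [302.2, 200.4])]
blade_tip []
```

View pics/s4.png

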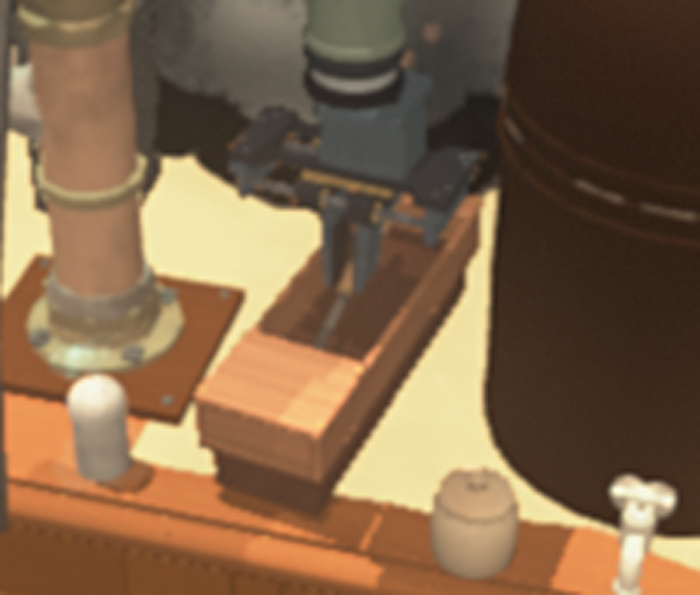

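Emit:
move_arm --plan '[[[1,0.1,0.4],0,1],[[1.8,0.2,0.5],0,1],[[1.8,0.2,0.5],0,1],[[1.2,0.1,0.3],0,1],[[0,0,0],0,1]]'

```text
time_s: 10.45
ee_pos: [700.9, -1.8, 96.1]
ee_rot: [-180.0, 0.1, -173.2]
force: [0.2, -0.1, -0.8]
gripper_width: 15.2
gripper_force: 3.0
```

```bash
python3 -c "
from h import *
tilt()"
```

```text
ee [700.9  -1.8  96.1] F [ 0.2 -0.1 -0.8] w 15.2 g 3.0
scene [(-194, 102, 8), (-182, 102, 6), (-170, 101, 12), (-158, 101, 10), (-110, 73, 7), (-98, 74, 10), (-86, 78, 11), (-74, 90, 13), (-62, 95, 10), (-50, 101, 14), (-38, 105, 9), (-26, 110, 14), (22, 52, 9), (46, 53, 7), (58, 139, 9), (70, 101, 15), (82, 102, 21), (94, 99, 30)]
wrist [(-146, 55, 17), (-134, 59, 271), (-122, 64, 286), (-110, 68, 289), (-98, 73, 294), (-86, 77, 293), (-74, 89, 262), (-62, 94, 248), (-50, 99, 251), (-38, 103, 236), (-26, 108, 232), (22, 137, 535), (34, 139, 273)]
```

Emit:
move_arm --plan '[[[1.3,0.1,0.5],0,1],[[1.3,0.1,0.5],0,1],[[0.4,0,0.3],0,1],[[0,0,0],0,1]]'

```text
time_s: 10.95
ee_pos: [729.1, -0.0, 109.2]
ee_rot: [180.0, -0.0, -173.3]
force: [-0.1, 0.3, -0.1]
gripper_width: 15.4
gripper_force: 3.0
```

```bash
python3 -c "
from h import *
tilt()"
```

```text
ee [729.1  -0.  109.2] F [-0.1  0.3 -0.1] w 15.4 g 3.0
scene [(-194, 102, 9), (-182, 101, 7), (-122, 68, 5), (-110, 71, 9), (-98, 75, 11), (-86, 82, 13), (-74, 95, 12), (-62, 101, 10), (-50, 107, 11), (-38, 114, 13), (-26, 117, 8), (34, 99, 6), (46, 101, 9), (58, 101, 22), (70, 100, 4)]
wrist [(-122, 65, 11), (-110, 69, 242), (-98, 75, 246), (-86, 81, 244), (-74, 94, 257), (-62, 100, 219), (-50, 105, 222), (-38, 111, 212), (-26, 117, 213), (22, 152, 564), (34, 154, 270)]
```

Emit:
move_arm --plan '[[[0,0,0],0,1],[[0,0,0],0,1],[[0,0,0.4],0,1],[[0,0,0.6],0,1],[[0,0,0],0,1]]' --squeeze 20

```text
time_s: 11.55
ee_pos: [730.1, 0.1, 120.8]
ee_rot: [-180.0, 0.1, -173.3]
force: [1.0, -0.2, -0.9]
gripper_width: 14.4
gripper_force: 19.9
```

```bash
python3 -c "
from h import *
tilt()
for n in ('scene','top'):
  C=cloud(env.grab_frame(n)); x,y,z=C[...,0],C[...,1],C[...,2]
  for a in range(400,800,40):
    m=(x>a)&(x<a+40)&(abs(y)<85)&(z>200)
    if m.any(): print(n,a,np.percentile(z[m],[50,99]).round(),m.sum())
"
```

```text
ee [7.301e+02 1.000e-01 1.208e+02] F [ 1.  -0.2 -0.9] w 14.4 g 19.9
scene [(-194, 101, 9), (-182, 101, 6), (-122, 81, 8), (-110, 84, 11), (-98, 91, 11), (-86, 95, 13), (-74, 111, 15), (-62, 115, 9), (-50, 119, 7), (-38, 127, 9), (-26, 130, 11), (34, 102, 7), (46, 100, 12), (58, 168, 15)]
wrist [(-122, 77, 39), (-110, 81, 249), (-98, 87, 255), (-86, 93, 266), (-74, 106, 266), (-62, 112, 219), (-50, 117, 223), (-38, 123, 229), (-26, 129, 236), (22, 163, 537), (34, 165, 270)]
scene 400 [594. 637.] 556
scene 440 [579. 624.] 511
scene 480 [564. 609.] 402
scene 520 [536. 590.] 381
scene 560 [539. 575.] 457
scene 600 [517. 559.] 322
scene 640 [511. 634.] 355
scene 680 [329. 630.] 2549
scene 720 [333. 523.] 841
scene 760 [322. 501.] 47
top 400 [ 642. 1447.] 2342
top 440 [620. 630.] 1328
top 480 [604. 614.] 1189
top 520 [587. 597.] 1041
top 560 [562. 580.] 1160
top 600 [555. 563.] 445
top 640 [982. 988.] 5390
top 680 [673. 988.] 6462
top 720 [717. 746.] 3332
top 760 [715. 750.] 1377
```

Emit:
move_arm --plan '[[[0,0,1],0,1],[[0,0,1.2],0,1],[[-0.5,0,1.2],0,1],[[-0.7,-0.1,1.2],0,1],[[0,0,0.6],0,1]]'

```text
time_s: 12.25
ee_pos: [717.0, -1.1, 173.9]
ee_rot: [-180.0, 0.1, -173.3]
force: [0.9, 0.3, -0.9]
gripper_width: 14.2
gripper_force: 19.9
```

```bash
python3 -c "
from h import *
tilt()
for n in ('scene','top'):
  C=cloud(env.grab_frame(n)); x,y,z=C[...,0],C[...,1],C[...,2]
  for a in range(600,700,40):
    m=(x>a)&(x<a+40)&(abs(y)<85)&(z>200)
    if m.any(): print(n,a,np.percentile(z[m],[50,99]).round(),m.sum())
"
```

```text
ee [717.   -1.1 173.9] F [ 0.9  0.3 -0.9] w 14.2 g 19.9
scene [(-122, 131, 5), (-110, 136, 11), (-98, 144, 15), (-86, 149, 11), (-74, 162, 14), (-62, 169, 9), (-50, 171, 10), (-38, 176, 9), (-26, 182, 10)]
wrist [(-122, 130, 63), (-110, 135, 251), (-98, 141, 257), (-86, 146, 262), (-74, 160, 261), (-62, 165, 218), (-50, 171, 223), (-38, 177, 231), (-26, 182, 235), (22, 217, 479), (34, 219, 331)]
scene 600 [561. 597.] 379
scene 640 [530. 634.] 677
scene 680 [385. 630.] 3047
top 600 [593. 598.] 413
top 640 [980. 989.] 5589
top 680 [675. 988.] 6312
```

Emit:
move_arm --plan '[[[-1.5,-0.2,0.2],0,1],[[-2,-0.2,0],0,1],[[-2,-0.2,0],0,1],[[-1.7,-0.2,0],0,1],[[0,0,0],0,1]]'

```text
time_s: 12.95
ee_pos: [643.2, -9.1, 172.8]
ee_rot: [180.0, -0.2, -173.3]
force: [0.9, -0.6, -1.3]
gripper_width: 14.4
gripper_force: 19.9
```

Emit:
move_arm --plan '[[[0,0,-0.6],0,1],[[0,0,-0.6],0,1],[[0,0,0],0,1],[[0,0,0],0,1],[[0,0,0],0,1]]' --squeeze 4

```text
time_s: 13.45
ee_pos: [645.7, -8.9, 161.0]
ee_rot: [180.0, -0.0, -173.3]
force: [-0.3, 0.5, -0.7]
gripper_width: 15.0
gripper_force: 4.0
```

```bash
python3 -c "
from h import *
tilt()"
```

```text
ee [645.7  -8.9 161. ] F [-0.3  0.5 -0.7] w 15.0 g 4.0
scene [(-110, 120, 9), (-98, 125, 15), (-86, 130, 14), (-74, 143, 14), (-62, 152, 13), (-50, 158, 11), (-38, 163, 11), (-26, 170, 11), (58, 213, 4)]
wrist [(-110, 118, 114), (-98, 124, 249), (-86, 130, 258), (-74, 144, 257), (-62, 150, 195), (-50, 156, 198), (-38, 162, 228), (-26, 168, 232), (22, 204, 549), (34, 207, 290)]
```

Emit:
move_arm --plan '[[[0,0,-0.6],0,1],[[0,0,-0.9],0,1],[[0,0,-0.9],0,1],[[0,0,-0.6],0,1],[[0,0,0],0,1]]' --squeeze 3

```text
time_s: 14.05
ee_pos: [644.3, -8.9, 129.5]
ee_rot: [180.0, -0.2, -173.3]
force: [-0.4, 0.3, -1.0]
gripper_width: 15.5
gripper_force: 3.0
```

```bash
python3 -c "
from h import *
tilt()"
```

```text
ee [644.3  -8.9 129.5] F [-0.4  0.3 -1. ] w 15.5 g 3.0
scene [(-182, 99, 13), (-170, 100, 9), (-158, 102, 12), (-146, 105, 12), (-134, 109, 11), (-122, 112, 9), (-110, 115, 15), (-98, 118, 7), (-86, 121, 15), (-74, 132, 9), (-62, 136, 11), (-50, 139, 9), (-38, 143, 8), (-26, 146, 9), (58, 176, 5), (94, 183, 5), (130, 102, 12), (142, 102, 12)]
wrist [(-134, 107, 158), (-122, 110, 306), (-110, 114, 312), (-98, 117, 311), (-86, 121, 308), (-74, 131, 246), (-62, 135, 231), (-50, 138, 229), (-38, 141, 234), (-26, 145, 236), (22, 169, 381), (34, 171, 457)]
```

Emit:
move_arm --plan '[[[0,0,-0.9],0,1],[[0,0,-1],0,1],[[0,0,-1],0,1],[[0,0,-0.8],0,1],[[0,0,-0.3],0,1]]'

```text
time_s: 14.65
ee_pos: [644.5, -8.9, 89.6]
ee_rot: [180.0, -0.1, -173.3]
force: [-0.4, 0.7, -1.3]
gripper_width: 15.2
gripper_force: 3.0
```

Emit:
move_arm --plan '[[[0,0,0],0,1],[[0,0,0],0,1]]'

```text
time_s: 14.85
ee_pos: [645.5, -9.0, 91.3]
ee_rot: [180.0, 0.0, -173.3]
force: [0.3, -0.1, -0.4]
gripper_width: 15.4
gripper_force: 3.0
```

```bash
python3 -c "
from h import *
tilt()"
```

```text
ee [645.5  -9.   91.3] F [ 0.3 -0.1 -0.4] w 15.4 g 3.0
scene [(-182, 94, 41), (-170, 102, 11), (-158, 103, 12), (-146, 103, 10), (-134, 104, 9), (-122, 105, 12), (-110, 105, 7), (-98, 106, 7), (-86, 112, 9), (-74, 115, 9), (-62, 115, 9), (-50, 115, 9), (-38, 116, 8), (-26, 118, 7), (22, 53, 13), (34, 53, 11), (46, 54, 13), (58, 125, 16), (70, 126, 24), (82, 54, 11), (94, 127, 20), (106, 123, 13), (118, 53, 10), (130, 100, 16), (142, 85, 34)]
wrist [(-122, 103, 314), (-110, 103, 433), (-98, 104, 420), (-86, 111, 390), (-74, 112, 325), (-62, 113, 313), (-50, 113, 307), (-38, 114, 280), (-26, 115, 270), (22, 127, 284), (34, 128, 488), (46, 125, 19)]
```

Emit:
move_arm --plan '[[[0,0,-0.3],0,1],[[0,0,-0.3],0,1],[[0,0,0],0,1],[[0,0,0],0,1]]'

```text
time_s: 15.35
ee_pos: [645.2, -9.0, 85.0]
ee_rot: [180.0, -0.0, -173.3]
force: [0.0, 0.1, -1.5]
gripper_width: 15.0
gripper_force: 3.0
```

```bash
python3 -c "
from h import *
tilt()
tilt()"
```

```text
ee [645.2  -9.   85. ] F [ 0.   0.1 -1.5] w 15.0 g 3.0
scene [(-182, 89, 38), (-170, 101, 16), (-158, 104, 12), (-146, 103, 8), (-134, 104, 13), (-122, 103, 7), (-110, 104, 8), (-98, 103, 9), (-86, 105, 7), (-74, 113, 10), (-62, 110, 10), (-50, 111, 5), (-38, 112, 9), (-26, 113, 9), (22, 53, 10), (34, 53, 15), (46, 52, 12), (58, 115, 15), (70, 118, 22), (82, 113, 12), (94, 103, 17), (106, 114, 14), (118, 70, 14), (130, 101, 20), (142, 64, 27)]
wrist [(-122, 101, 298), (-110, 101, 475), (-98, 102, 434), (-86, 108, 401), (-74, 109, 329), (-62, 109, 320), (-50, 109, 310), (-38, 109, 298), (-26, 109, 290), (22, 120, 276), (34, 121, 497), (46, 118, 27)]
ee [645.3  -8.9  85.2] F [ 0.1  0.1 -1.3] w 15.1 g 3.0
scene [(-182, 93, 44), (-170, 102, 10), (-158, 102, 10), (-146, 103, 8), (-134, 104, 11), (-122, 104, 11), (-110, 102, 6), (-98, 104, 11), (-86, 109, 9), (-74, 113, 8), (-62, 112, 7), (-50, 111, 9), (-38, 111, 6), (-26, 111, 10), (22, 53, 13), (34, 53, 9), (46, 55, 16), (58, 118, 15), (70, 120, 21), (82, 53, 14), (94, 119, 13), (106, 115, 16), (118, 89, 12), (130, 98, 16), (142, 62, 26)]
wrist [(-122, 101, 302), (-110, 102, 473), (-98, 102, 432), (-86, 108, 399), (-74, 109, 326), (-62, 109, 320), (-50, 109, 307), (-38, 109, 296), (-26, 110, 291), (22, 121, 279), (34, 121, 496), (46, 118, 27)]
```

Emit:
move_arm --plan '[[[0,0,0],0,1],[[0,0,0],0,1],[[0,0,0],0,1],[[0,0,0.3],0,1],[[0,0,0.6],0,1]]' --squeeze 25

```text
time_s: 16.05
ee_pos: [645.0, -8.9, 94.0]
ee_rot: [180.0, -0.1, -173.3]
force: [-0.6, 0.0, -0.8]
gripper_width: 14.2
gripper_force: 24.9
```

Emit:
move_arm --plan '[[[-0.5,0,1],0,1],[[-1,0,1.5],0,1],[[-1.5,-0.1,2],0,1],[[-1.5,-0.1,2],0,1],[[-1.5,-0.1,2],0,1]]'

```text
time_s: 16.55
ee_pos: [584.1, -12.0, 181.3]
ee_rot: [-180.0, 0.1, -173.3]
force: [-0.2, -0.4, -0.9]
gripper_width: 14.2
gripper_force: 24.9
```

Emit:
move_arm --plan '[[[-1.5,0,1.6],0,1],[[-1,0,1],0,1],[[-0.5,0,0.5],0,1],[[0,0,0],0,1],[[0,0,0],0,1]]'

```text
time_s: 17.05
ee_pos: [555.3, -11.9, 209.7]
ee_rot: [180.0, -0.0, -173.3]
force: [-0.7, -0.4, -1.4]
gripper_width: 14.4
gripper_force: 24.9
```

```bash
python3 -c "
from h import *
tilt()
q=env.grab_frame('scene'); save(q,'s5.png')
C=cloud(q)
for l in ('mustard_pot','pepper_shaker','egg_timer'):
  for d in env.landmark_of(q,l)[:1]: print(l,d['score'],d['point'])"
```

```text
ee [555.3 -11.9 209.7] F [-0.7 -0.4 -1.4] w 14.4 g 24.9
scene [(-158, 217, 9), (-146, 219, 13), (-134, 219, 12), (-122, 221, 14), (-110, 221, 10), (-98, 221, 11), (-86, 229, 14), (-74, 230, 7), (-62, 232, 13), (-50, 232, 7), (-38, 234, 8), (-26, 233, 9), (46, 247, 6), (58, 248, 8), (70, 249, 13), (82, 248, 6), (106, 248, 4)]
wrist [(-122, 218, 335), (-110, 219, 429), (-98, 219, 413), (-86, 226, 364), (-74, 228, 282), (-62, 229, 274), (-50, 230, 269), (-38, 231, 258), (-26, 232, 255), (22, 246, 287), (34, 246, 470), (46, 243, 13)]
mustard_pot 0.74 [334.9, 276.2]
pepper_shaker 0.9 [234.2, 250.7]
egg_timer 0.96 [172.0, 238.0]
```

View pics/s5.png

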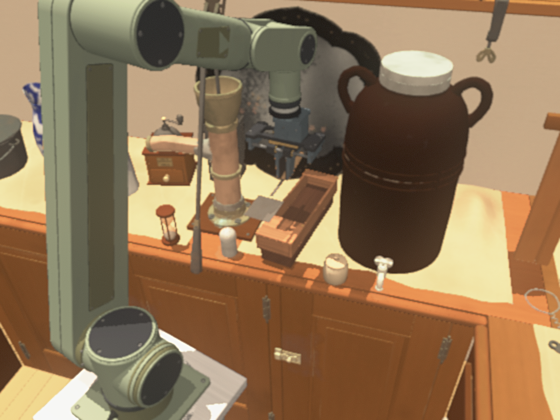

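Emit:
move_arm --plan '[[[1.5,0,-1.6],0,1],[[2,0.1,-2],0,1],[[2,0.1,-2.5],0,1],[[2,0.1,-2.5],0,1],[[1.5,0,-1.7],0,1]]'

```text
time_s: 17.85
ee_pos: [645.7, -8.8, 104.7]
ee_rot: [180.0, -0.1, -173.2]
force: [0.6, -0.3, -0.7]
gripper_width: 13.9
gripper_force: 25.0
```

Emit:
move_arm --plan '[[[0,0,-0.6],0,1],[[0,0,-0.5],0,1],[[0,0,0],0,1],[[0,0,0],0,1]]'

```text
time_s: 18.25
ee_pos: [645.2, -9.0, 97.3]
ee_rot: [-180.0, 0.1, -173.3]
force: [-0.6, 0.2, -1.4]
gripper_width: 13.7
gripper_force: 24.9
```

```bash
python3 -c "
from h import *
tilt()"
```

```text
ee [645.2  -9.   97.3] F [-0.6  0.2 -1.4] w 13.7 g 24.9
scene [(-182, 94, 39), (-170, 101, 12), (-158, 104, 10), (-146, 106, 14), (-134, 105, 9), (-122, 108, 9), (-110, 109, 13), (-98, 108, 7), (-86, 116, 10), (-74, 118, 9), (-62, 120, 9), (-50, 121, 6), (-38, 121, 7), (-26, 122, 9), (22, 55, 4), (34, 54, 4), (46, 133, 5), (58, 135, 11), (70, 136, 12), (94, 136, 7), (106, 135, 8), (118, 99, 8), (142, 101, 29)]
wrist [(-122, 106, 334), (-110, 106, 422), (-98, 107, 416), (-86, 114, 367), (-74, 116, 284), (-62, 117, 276), (-50, 118, 268), (-38, 119, 257), (-26, 120, 257), (22, 134, 277), (34, 134, 472), (46, 131, 17)]
```

Emit:
move_arm --plan '[[[0,0,0],0,1],[[0,0,0],0,1],[[0,0,-0.4],0,1],[[0,0,-0.4],0,1],[[0,0,-0.4],0,1]]' --squeeze 3

```text
time_s: 18.85
ee_pos: [645.2, -8.9, 83.6]
ee_rot: [180.0, -0.0, -173.3]
force: [0.5, 0.3, -1.3]
gripper_width: 15.7
gripper_force: 3.0
```

Emit:
move_arm --plan '[[[0,0,-0.3],0,1],[[0,0,-0.3],0,1],[[0,0,0],0,1],[[0,0,0],0,1]]'

```text
time_s: 19.25
ee_pos: [645.2, -8.9, 78.1]
ee_rot: [180.0, -0.0, -173.3]
force: [-0.8, -0.3, -0.8]
gripper_width: 15.3
gripper_force: 3.0
```

```bash
python3 -c "
from h import *
tilt()"
```

```text
ee [645.2  -8.9  78.1] F [-0.8 -0.3 -0.8] w 15.3 g 3.0
scene [(-182, 90, 37), (-170, 101, 11), (-158, 106, 13), (-146, 106, 7), (-134, 105, 10), (-122, 104, 9), (-110, 105, 8), (-98, 104, 8), (-86, 108, 8), (-74, 109, 8), (-62, 109, 6), (-50, 107, 4), (-38, 108, 9), (-26, 107, 8), (22, 52, 14), (34, 52, 15), (46, 52, 13), (58, 107, 16), (70, 111, 21), (82, 53, 15), (94, 53, 12), (106, 53, 15), (118, 99, 15), (130, 99, 13), (142, 73, 26)]
wrist [(-122, 102, 216), (-110, 102, 531), (-98, 101, 507), (-86, 106, 425), (-74, 107, 338), (-62, 106, 328), (-50, 106, 312), (-38, 105, 300), (-26, 105, 291), (22, 113, 246), (34, 113, 492), (46, 111, 62)]
```

Emit:
move_arm --plan '[[[0,0,0],0,1],[[0,0,0],0,1],[[0,0,0],0,1]]' --squeeze 20

```text
time_s: 19.65
ee_pos: [645.4, -8.9, 78.4]
ee_rot: [180.0, 0.0, -173.3]
force: [0.4, 0.2, -0.1]
gripper_width: 14.0
gripper_force: 20.0
```

```bash
python3 -c "
from h import *
tilt()"
```

```text
ee [645.4  -8.9  78.4] F [ 0.4  0.2 -0.1] w 14.0 g 20.0
scene [(-182, 92, 40), (-170, 101, 14), (-158, 104, 12), (-146, 104, 10), (-134, 105, 5), (-122, 104, 9), (-110, 103, 5), (-98, 102, 10), (-86, 109, 8), (-74, 107, 7), (-62, 109, 7), (-50, 108, 7), (-38, 107, 6), (-26, 106, 11), (22, 52, 11), (34, 54, 15), (46, 64, 10), (58, 108, 18), (70, 112, 18), (82, 102, 17), (94, 93, 12), (106, 55, 12), (118, 99, 18), (130, 80, 13), (142, 59, 18)]
wrist [(-122, 102, 220), (-110, 102, 536), (-98, 101, 482), (-86, 106, 426), (-74, 107, 341), (-62, 106, 325), (-50, 106, 299), (-38, 105, 295), (-26, 105, 284), (22, 113, 248), (34, 113, 478), (46, 111, 56)]
```

Emit:
move_arm --plan '[[[0,0,0.3],0,1],[[0,0,0.6],0,1],[[-0.5,0,1.2],0,1],[[-1,0,1.5],0,1],[[-1.5,-0.1,2],0,1]]' --squeeze 25

```text
time_s: 20.25
ee_pos: [614.6, -9.9, 135.2]
ee_rot: [180.0, -0.0, -173.2]
force: [0.1, 0.4, -1.2]
gripper_width: 14.3
gripper_force: 25.0
```

Emit:
move_arm --plan '[[[-1.5,-0.1,2],0,1],[[-1.5,-0.1,2],0,1],[[-1.5,0,2],0,1],[[-1,0,1.2],0,1],[[-0.5,0,0.7],0,1]]'

```text
time_s: 20.75
ee_pos: [554.6, -11.9, 215.4]
ee_rot: [-180.0, 0.2, -173.3]
force: [0.7, 0.2, -1.0]
gripper_width: 14.2
gripper_force: 25.0
```

Emit:
move_arm --plan '[[[0,0,0],0,1],[[0,0,0],0,1],[[0,0,0],0,1],[[0,0,0],0,1],[[0,0,0],0,1]]'

```text
time_s: 21.25
ee_pos: [555.4, -11.9, 212.4]
ee_rot: [180.0, -0.1, -173.3]
force: [-0.2, -0.0, -1.3]
gripper_width: 14.0
gripper_force: 25.0
```

```bash
python3 -c "
from h import *
tilt();tilt()"
```

```text
ee [555.4 -11.9 212.4] F [-0.2 -0.  -1.3] w 14.0 g 25.0
scene [(-158, 232, 8), (-146, 231, 11), (-134, 230, 11), (-122, 232, 10), (-110, 232, 10), (-98, 231, 12), (-86, 238, 13), (-74, 238, 8), (-62, 238, 10), (-50, 239, 8), (-38, 238, 8), (-26, 239, 8), (46, 247, 5), (58, 249, 11), (70, 249, 10), (82, 247, 13)]
wrist [(-122, 229, 290), (-110, 230, 484), (-98, 230, 441), (-86, 236, 362), (-74, 237, 265), (-62, 237, 256), (-50, 237, 246), (-38, 237, 239), (-26, 237, 228), (22, 248, 253), (34, 248, 488), (46, 245, 27)]
ee [555.4 -11.9 212.7] F [-0.2  0.  -1. ] w 14.0 g 25.0
scene [(-158, 231, 11), (-146, 232, 12), (-134, 232, 10), (-122, 232, 10), (-110, 231, 9), (-98, 231, 12), (-86, 238, 10), (-74, 238, 9), (-62, 238, 8), (-50, 240, 11), (-38, 240, 8), (-26, 240, 8), (46, 248, 6), (58, 249, 12), (70, 249, 12), (82, 247, 15)]
wrist [(-122, 230, 295), (-110, 230, 478), (-98, 230, 443), (-86, 236, 364), (-74, 237, 265), (-62, 237, 255), (-50, 237, 246), (-38, 237, 238), (-26, 237, 231), (22, 248, 259), (34, 248, 478), (46, 246, 31)]
```

Level now (blade at 230 to 232 mm along its whole length, about 130 mm above the covers) and still.

```bash
python3 -c "
from h import *
print(env.job_done())"
```

```text
the job is handed in; nothing more can be done
None
```

The cake turner is out of the box and the job is handed in: the gripper holds it level, blade flat and still, about 13 cm above the covers, and the bystanders look to be where they stood; to level it, the blade was rested lightly on the front cover.

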